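# Open the ratchet bar clamp on the turbo balancing bench

### The arm

A 7-joint arm with a two-finger parallel gripper is mounted at the origin on the work surface. World frame = base frame: x ahead of the robot, y to its left, z up, the work surface at z = 0. Lengths are in m, angles in rad, forces in N, time in s.
With the tool pointing down it reaches from about 0.4 to 0.75 m from the base axis. Payload 19.5 kg.
Tool frame: the origin (TCP) lies on the centre line of the jaws, within the pads' length; the fingertips stand 8 mm ahead of it and the grasp point (between the pads) lies 11 mm behind it; z points along the fingers, y is the direction in which the jaws open and shut (so a half turn about z gives the same grasp; the last joint's range is limited). The gripper opens to 85 mm and grips with 20 to 120 N. Pads are 22 mm wide; open, the fingers measure 114 mm over their backs; the gripper's body (76 mm by 85 mm) begins 54 mm behind the grasp point. The pads swing forward as they close: fully open they stand 13 mm farther back than shut.
Start: joints at [1.237, 0.707, -0.028, 1.485, 0.022, 0.951, -0.075], TCP at [0.165, -0.551, 0.239] pointing down, gripper open.
Joint ranges: [-2.71, 2.71], [-0.32, 2.16], [-1.57, 1.52], [0, 2.45], [-1.46, 4.6], [0, 2.02], [-2.83, 2.83]. Speed limits (rad/s): [1.89, 1.89, 2.57, 2.57, 3.01, 3.01, 3.01].

### API

Orientations are given as a unit quaternion [w, x, y, z].
In Python, from bench import robot gives the robot as it stands. The module is installed in compiled form; this text tells all that it offers.
- The arm moves only by the shell command python3 -m pendant 'ROWS' [FORCE]. ROWS is JSON, a list of rows, each an object of numbers: "wx", "wy", "wz": the turn, a rotation vector about the tool's x, y, z in degrees; "tx", "ty", "tz": the shift along the tool's x, y, z in m; "hand": the opening in per cent of the stroke, from 0 (shut) to 100 (fully open). A call has 1 to 8 rows; each row is the pose to reach, as a shift and turn from the pose measured when the call began, along the tool's axes at that moment; what a row does not reach only later rows make up. A row lasts 1/8 s, in which the tool goes at most 62.5 mm and 10.7 degrees, less where a joint would pass 70% of its speed; a pose out of reach is approached as far as the arm can. A call with a gripper value outside its range is refused whole. The fingers move at their own pace and stop on an object; FORCE is the grip in N (left out, the last holds). Time passes only in rows, so rows that repeat a pose let the fingers close. It gives the time, the measured TCP pose, the force and the opening at its end, in the units of the state.
- robot.read_state(): the state, without advancing time (a new reading comes with each control period).
- robot.read_camera(name): name is "scene" or "top"; returns a dict with "image" (400x640x3 uint8, red, green, blue), "mtx" (3x3 intrinsics, pixels), "rvec" (rotation vector, rad) and "tvec" (3), from world to camera coordinates, as OpenCV has them. Camera axes: x right, y down, z forward; pixel columns grow to the right and rows downward; lengths in m; the calibration is good to about 2 mm. A picture is of the moment at which its call begins. There is no depth.
- robot.sign_off(): hands the job in, once; it reports no verdict.
Trained networks look in a picture, given as the dict that the camera call returned (one of the last four; its "shot" number tells which), for a name from the list of things; names that differ only in an ending like _2 or _b are one class to them, and where a whole thing is asked for, a point or a joint stands for the part that bears it (a point fixed in the world has none). Each returns a list of dicts, best first, with "confidence" (0 to 1); they miss things now and then, are a little off and sometimes report something else, mostly with a low value. They report only what shows in the picture. A call takes as long as a camera call.
- robot.cut_out(picture, thing): "region" (400x640 bool, what is visible of it) and "rect" ([left, top, width, height] in pixels, round what is visible of it).
The state is a dict: "clock": time; "q": joint angles; "dq": joint speeds; "effort": joint torques, N m; "ee_pos": TCP position; "tcp_rot": TCP orientation; "wrist_force": force on the tool from outside, world axes, zero at the start; "torque": the same for the moment, N m; "finger_gap": finger opening in m.
Only numpy, scipy, OpenCV 4.12 (cv2) and the standard library are available. Lean on these libraries where they do the work, as an engineer would, in place of code of your own. Each camera call takes 0.05 s, during which the arm holds its last target. There are 200 camera calls.

### The job

Open the ratchet bar clamp on the bench all the way, ready for the next turbo core: press the release paddle on its sliding jaw fully down with the fingertips, then push the jaw back along its bar until it is fully home against the end stop, and take the hand away. Pick nothing up, and leave the loose things standing around the clamp undisturbed.

Things in the scene. Friction and masses are not known exactly. Their poses are not given: they have to be found in the camera images.
- clamp: Bar clamp, screwed to the bench. Origin on the bench under the bar; y runs along the bar from fixed jaw to end stop, x across it, z up. Steel bar 24 mm wide, top 40 mm up. At -y the dark fixed jaw (78 mm tall, 64 wide, white nylon pad face at y = -163 mm); at +y the dark end stop (58 mm tall, 64 wide, inner face at y = 125 mm). The aluminium sliding jaw rides between them.
- jaw (a joint): Travel of the sliding jaw in m along clamp +y, away from the fixed jaw: 0 to 0.13; 0.13 is fully home against the end stop. Ratchet teeth stop it (after at most 8 mm of play) until the release paddle is down by 9 mm or more; then it slides with about 4 N of friction and stays where it is left.
- jaw_face (a point): Centre of the flat upright jaw face that looks to the fixed jaw (clamp -y), 65 mm above the bench; moves with the jaw. Push here, towards clamp +y. The upright plate is 74 mm wide, 16 thick (y), 15 to 85 mm above the bench; behind it is the carriage, 64 mm long, top 50 mm up. The gap to the fixed jaw's pad is 78 mm plus the value of joint jaw; only the bar (top at 40 mm) crosses it.
- release (a joint): How far the release paddle is pressed down, in m: 0 up, 0.012 fully down. A stiff slide (about 4 N to move) that stays where it is left, down included.
- release_top (a point): Centre of the top of the release paddle, a black ribbed plate 42 mm wide (clamp x) by 34 mm (clamp y) on the carriage, 59 mm behind jaw_face (clamp +y), 43 mm behind the back of the upright plate; 66 mm above the bench when up, 54 mm when down. It moves with the jaw. Press straight down.
- core: A turbocharger core standing upright: dark round steel body 86 mm across at its widest, 94 mm tall, a brass stub on its side; loose, beyond the clamp, to be left alone. Origin: centre of its underside.
- wheel: Bare aluminium compressor wheel lying on its back, 56 mm across, 28 mm tall; loose, on the robot's side of the clamp, to be left alone. Origin: centre of its underside.
- fitting: Upright brass pipe fitting, 30 mm across, 46 mm tall; loose, on the robot's side of the clamp, to be left alone. Origin: centre of its underside.
- adapter: White nylon adapter ring lying flat, 76 mm across, 30 mm tall; loose, beyond the clamp, to be left alone. Origin: centre of its underside.
- star_nut: Black six-lobed star nut standing upright, 60 mm across, 36 mm tall; loose, beyond the clamp's end stop, to be left alone. Origin: centre of its underside.
- spanner: Steel spanner lying flat, 170 mm long; loose, to the left, to be left alone. Origin: centre of its underside.
- oil: White closed bottle, 60 mm across, 140 mm tall; loose, to the left, beyond the spanner, to be left alone. Origin: centre of its underside.

How it is judged:
On the way, in this order (a step that is already met when the one before it is completed fails the run):
1. the release paddle is pressed down (at least 9.5 of its 12 mm) with the jaw still where the ratchet held it (value of joint release above 0.0095 m and value of joint jaw below 0.075 m), for 0.1 s.
2. the sliding jaw is pushed back to within 5 mm of the end stop (value of joint jaw above 0.125 m), for 0.2 s.
At the end, for the whole second after the job is handed in: The sliding jaw rests within 5 mm of the end stop, its release paddle still down (at least 9.5 of 12 mm), and every loose thing stands within 20 mm of where it started (value of joint jaw above 0.125 m and velocity of joint jaw between -0.005 and 0.005 m/s and value of joint release above 0.0095 m and distance of each of core, wheel, fitting, adapter, star_nut, spanner, oil from where it was at the start of the episode below 0.02 m); the robot touches nothing.
It fails at once if a loose thing on the bench is shoved more than 20 mm or tipped over (distance of any of core, wheel, fitting, adapter, star_nut, spanner, oil from where it was at the start of the episode above 0.02 m or angle between any of core, wheel, fitting, adapter, star_nut, spanner, oil's own z axis and vertical above 0.4 rad).
It fails at once if a loose thing is picked up (more than 12 mm off the bench) (height (world z) of any of core, wheel, fitting, adapter, star_nut, oil above 0.012 m or height (world z) of spanner above 0.025 m).
It also fails if it takes over 35 s, if anything falls off the work surface, if the arm or the gripper's body presses on something with over 40 N, if the wrist force passes 120 N, or if a joint passes its speed limit or range.

## Working session

There is one attempt and no reset: what is moved stays moved. The work goes in short steps, Python scripts to look and compute and a shell command to move; the robot and the scene stay as the last step left them, time stands still between calls to the robot, and variables do not carry over. Pictures are saved under pics/ and viewed, about 8 in all and at most 12, crops included, and the job is handed in when it is done.

```bash
mkdir -p pics
python3 - <<'E'
from bench import robot
import cv2
s=robot.read_state()
for k in("clock","q","ee_pos","tcp_rot","wrist_force","finger_gap"):print(k,s[k])
for n in("top","scene"):
    p=robot.read_camera(n)
    cv2.imwrite(f"pics/{n}0.png",p["image"][:,:,::-1])
    print(n,p["mtx"],p["rvec"],p["tvec"])
    for t in("clamp","jaw","release","wheel","fitting"):
        for r in robot.cut_out(p,t)[:2]:print(t,r["rect"],r["confidence"])
E
```

```text
clock 0.0
q [ 1.23729531  0.70710042 -0.02762351  1.48498381  0.02200986  0.95088417
 -0.0755122 ]
ee_pos [ 0.16534469 -0.55045842  0.23883245]
tcp_rot [-5.27750531e-04  9.89375368e-01  1.45382577e-01 -9.64846981e-05]
wrist_force [-0.73379555 -0.13535025 -0.14923893]
finger_gap 0.08566382605888631
top [[479.56882947   0.         318.7628524 ]
 [  0.         479.56882947 196.84454595]
 [  0.           0.           1.        ]] [ 2.09105868 -2.12538737  0.17889487] [0.17109751 0.56253332 0.83848625]
clamp [304.7, 169.2, 206.9, 86.0] 0.97
jaw [366.6, 188.3, 54.2, 47.6] 0.64
release [374.0, 198.9, 18.7, 27.4] 0.73
wheel [410.9, 252.5, 29.8, 27.6] 0.79
fitting [359.6, 261.6, 15.6, 16.4] 0.75
scene [[478.31417468   0.         320.23395641]
 [  0.         478.31417468 195.34762961]
 [  0.           0.           1.        ]] [ 2.3137006   0.84034006 -0.3275286 ] [-0.52970599 -0.15416638  1.19280079]
clamp [180.2, 164.4, 149.9, 172.7] 0.6
clamp [198.7, 223.6, 27.0, 21.8] 0.4
jaw [236.0, 205.2, 58.8, 52.7] 0.96
release [260.3, 207.5, 23.9, 13.5] 0.61
wheel [199.5, 223.0, 27.3, 21.4] 0.83
fitting [240.5, 182.9, 14.4, 20.4] 0.61
fitting [330.8, 100.6, 19.6, 48.9] 0.47
```

Run:
```python
import cv2
a=cv2.imread("pics/top0.png");b=cv2.imread("pics/scene0.png")
cv2.imwrite("pics/t1.png",cv2.resize(a[130:300,270:540],(800,504),interpolation=2))
cv2.imwrite("pics/s1.png",cv2.resize(b[80:350,120:400],None,fx=2.2,fy=2.2,interpolation=2))
```

```text
(no output)
```

View pics/t1.png

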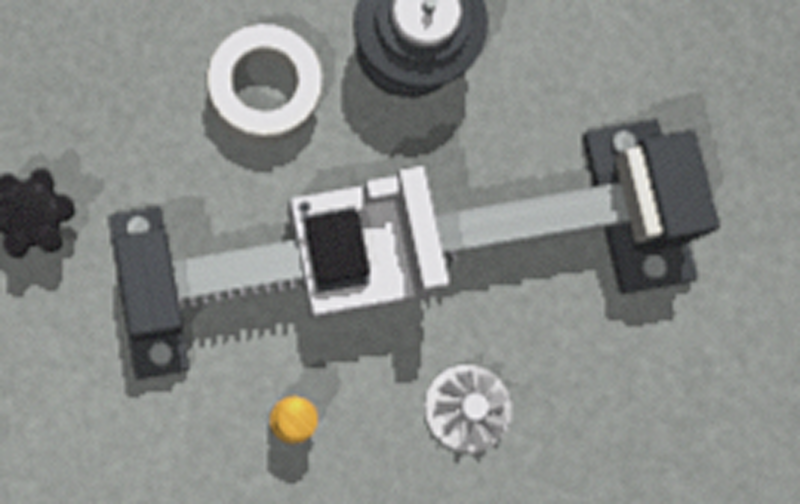

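View pics/s1.png

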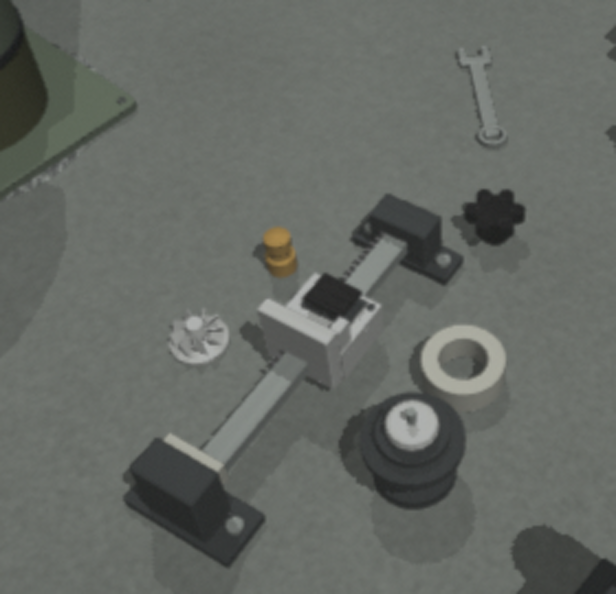

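View pics/top0.png

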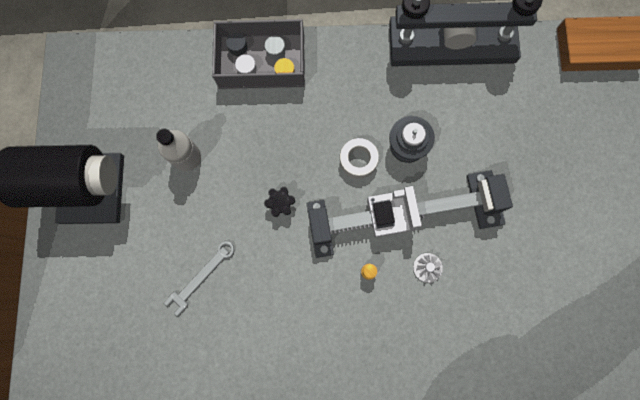

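```bash
cat > fit.py <<'E'
import numpy as np,cv2
from scipy.optimize import least_squares
from bench import robot
P=lambda x,y,z,m:(x,y,z,m)
top=[((424,167),(.037,-.085,.085,1)),((449,284),(-.037,-.085,.085,1)),((400,170),(.037,-.069,.085,1)),((427,288),(-.037,-.069,.085,1)),
((355,210),(.021,-.043,.066,1)),((369,280),(-.021,-.043,.066,1)),((306,217),(.021,-.009,.066,1)),((318,290),(-.021,-.009,.066,1)),
((161,211),(.032,.125,.058,0)),((180,328),(-.032,.125,.058,0))]
sc=[((262,307),(-.037,-.085,.085,1)),((304,297),(-.021,-.043,.066,1)),((318,275),(-.021,-.009,.066,1)),((362,291),(.021,-.009,.066,1)),((345,318),(.021,-.043,.066,1))]
cams=[robot.read_camera("top"),robot.read_camera("scene")]
def proj(c,X):return cv2.projectPoints(X,np.array(c["rvec"]),np.array(c["tvec"]),np.array(c["mtx"]),None)[0][:,0]
def world(p,M):
    M=np.array(M);x,y,a,j=p;yy=M[:,1]+j*M[:,3];c,s=np.cos(a),np.sin(a)
    return np.c_[x+c*M[:,0]-s*yy,y+s*M[:,0]+c*yy,M[:,2]]
uv=[np.array([270,130])+np.array([t[0] for t in top])/2.963-.3,np.array([120,80])+np.array([t[0] for t in sc])/2.2-.3]
def res(p,w=(1,1)):return np.r_[w[0]*(proj(cams[0],world(p,[t[1] for t in top]))-uv[0]).ravel(),w[1]*(proj(cams[1],world(p,[t[1] for t in sc]))-uv[1]).ravel()]
for w in((1,1),(1,0),(0,1)):
    r=least_squares(res,[.45,-.4,.15,.05],args=(w,),loss="soft_l1");print(w,r.x.round(4),np.abs(res(r.x)).round(1))
    if w==(1,1):p=r.x
for n,m in dict(face=(0,-.085,.065,1),release=(0,-.026,.066,1),homeface=(0,.045,.065,0),stop=(0,.125,.058,0),pad=(0,-.163,.078,0)).items():print(n,world(p,[m])[0].round(4))
def ray(c,u,z):
    R=cv2.Rodrigues(np.array(c["rvec"]))[0];o=-R.T@np.array(c["tvec"]).ravel()
    d=R.T@np.linalg.inv(c["mtx"])@[u[0],u[1],1];return (o+d*(z-o[2])/d[2]).round(3)
for n,u,z in(("core",(412,138),.07),("wheel",(428,267),.02),("fitting",(370,271),.046),("adapter",(360,156),.03),("star",(280,202),.03),("oilcap",(165,137),.14)):print(n,ray(cams[0],u,z))
s=robot.read_state();R=cv2.Rodrigues
from scipy.spatial.transform import Rotation as Ro
q=np.array(s["tcp_rot"]);Rm=Ro.from_quat(q[[1,2,3,0]]).as_matrix();print(Rm.round(3),s["ee_pos"])
a=p[2];print("yaw clamp deg",np.degrees(a))
E
python3 fit.py
```

```text
(1, 1) [0.5347 0.0233 0.1515 0.0463] [0.2 0.4 0.2 0.2 0.4 0.  1.2 0.4 1.1 0.5 0.8 1.8 0.6 0.2 0.4 2.1 0.3 5.1
 0.2 0.5 2.9 0.8 0.7 0.1 3.  1.6 0.5 0.4 1.8 0.8]
(1, 0) [0.5343 0.0232 0.1503 0.0464] [0.3 0.2 0.2 0.4 0.3 0.3 1.2 0.6 1.1 0.3 0.8 1.6 0.6 0.4 0.4 1.9 0.4 5.2
 0.2 0.3 3.  0.6 0.9 0.2 2.9 1.6 0.3 0.4 1.9 0.9]
(0, 1) [ 0.5586 -0.0872  0.1926  0.1591] [ 1.   2.3  0.7  2.1  1.5  1.5  0.7  1.6  0.5  1.6  1.1  3.1  1.1  0.1
  0.1  2.6 59.4  5.8 61.  11.8  1.8  2.2  0.2  0.7  3.   1.1  1.   0.4
  0.7  0.6]
face [ 0.5405 -0.0149  0.065 ]
release [0.5316 0.0434 0.066 ]
homeface [0.5279 0.0678 0.065 ]
stop [0.5158 0.1469 0.058 ]
pad [ 0.5593 -0.1378  0.078 ]
core [ 0.672 -0.015  0.07 ]
wheel [ 0.434 -0.041  0.02 ]
fitting [0.427 0.07  0.046]
adapter [0.65  0.081 0.03 ]
star [0.562 0.237 0.03 ]
oilcap [0.661 0.427 0.14 ]
[[ 0.958  0.288  0.   ]
 [ 0.288 -0.958  0.   ]
 [ 0.    -0.    -1.   ]] [ 0.16542494 -0.55067622  0.23926022]
yaw clamp deg 8.681780541993751
```

```bash
python3 -m pendant '[{"tx":0.522,"ty":-0.464,"wz":8,"hand":0},{"tx":0.522,"ty":-0.464,"wz":8,"hand":0},{"tx":0.522,"ty":-0.464,"wz":8,"hand":0},{"tx":0.522,"ty":-0.464,"wz":8,"hand":0},{"tx":0.522,"ty":-0.464,"wz":8,"hand":0},{"tx":0.522,"ty":-0.464,"wz":8,"hand":0},{"tx":0.522,"ty":-0.464,"wz":8,"hand":0},{"tx":0.522,"ty":-0.464,"wz":8,"hand":0}]' 40
cat > rel.py <<'E'
import sys,numpy as np
from bench import robot
from scipy.spatial.transform import Rotation as Ro
s=robot.read_state();q=np.array(s["tcp_rot"]);R=Ro.from_quat(q[[1,2,3,0]]).as_matrix()
t=np.array(eval(sys.argv[1]));print("t",s["clock"],"pos",np.round(s["ee_pos"],4),"F",np.round(s["wrist_force"],1),"gap",s["finger_gap"])
print("shift",(R.T@(t-s["ee_pos"])).round(4)); print(R.round(3)); a=np.radians(8.7)
print("wz",-np.degrees(a-np.arctan2(R[1,0],R[0,0])),"tilt",np.degrees(np.arccos(-R[2,2])))
E
python3 rel.py "[.531,.043,.239]"
```

```text
t 0.7 pos [ 0.1654 -0.5507  0.2393] F [ 0.3 -0.1 -0.4] gap 0.08530763985641514
shift [ 5.209e-01 -4.634e-01  3.000e-04]
[[ 0.958  0.288  0.   ]
 [ 0.288 -0.958  0.   ]
 [ 0.    -0.    -1.   ]]
wz 8.018966063249724 tilt 0.0048988592944657836validation failed for argument at $[0]...
```

```bash
python3 -m pendant '[{"wx":0,"wy":0,"wz":8,"tx":0.522,"ty":-0.464,"tz":0,"hand":0},{"wx":0,"wy":0,"wz":8,"tx":0.522,"ty":-0.464,"tz":0,"hand":0},{"wx":0,"wy":0,"wz":8,"tx":0.522,"ty":-0.464,"tz":0,"hand":0},{"wx":0,"wy":0,"wz":8,"tx":0.522,"ty":-0.464,"tz":0,"hand":0},{"wx":0,"wy":0,"wz":8,"tx":0.522,"ty":-0.464,"tz":0,"hand":0},{"wx":0,"wy":0,"wz":8,"tx":0.522,"ty":-0.464,"tz":0,"hand":0},{"wx":0,"wy":0,"wz":8,"tx":0.522,"ty":-0.464,"tz":0,"hand":0},{"wx":0,"wy":0,"wz":8,"tx":0.522,"ty":-0.464,"tz":0,"hand":0}]' 40
echo; python3 rel.py "[.531,.043,.239]"
```

```text
clock: 1.7
ee_pos: [0.4287, -0.1232, 0.2395]
tcp_rot: [0.0, 0.997, 0.076, 0.0]
wrist_force: [1.7, -0.2, 0.0]
finger_gap: -0.0001

t 1.7 pos [ 0.4287 -0.1232  0.2395] F [ 1.7 -0.2  0. ] gap -5.798215611419241e-05
shift [ 0.1263 -0.1487  0.0006]
[[ 0.988  0.152  0.001]
 [ 0.152 -0.988 -0.   ]
 [ 0.001  0.    -1.   ]]
wz 0.016505386003590607 tilt 0.03637348441316331
```

```bash
python3 -m pendant '[{"wx":0,"wy":0,"wz":0,"tx":0.04,"ty":-0.047,"tz":0,"hand":0},{"wx":0,"wy":0,"wz":0,"tx":0.08,"ty":-0.094,"tz":0,"hand":0},{"wx":0,"wy":0,"wz":0,"tx":0.126,"ty":-0.149,"tz":0,"hand":0},{"wx":0,"wy":0,"wz":0,"tx":0.126,"ty":-0.149,"tz":0.02,"hand":0},{"wx":0,"wy":0,"wz":0,"tx":0.126,"ty":-0.149,"tz":0.07,"hand":0},{"wx":0,"wy":0,"wz":0,"tx":0.126,"ty":-0.149,"tz":0.12,"hand":0},{"wx":0,"wy":0,"wz":0,"tx":0.126,"ty":-0.149,"tz":0.142,"hand":0},{"wx":0,"wy":0,"wz":0,"tx":0.126,"ty":-0.149,"tz":0.142,"hand":0}]'
python3 rel.py "[.531,.043,.08]"
python3 - <<'E'
from bench import robot
import cv2,numpy as np
o=[]
for n,(x,y) in(("top",(310,140)),("scene",(190,120))):
    p=robot.read_camera(n);o.append(cv2.resize(p["image"][y:y+150,x:x+130,::-1],None,fx=3,fy=3,interpolation=2))
cv2.imwrite("pics/p2.png",np.hstack(o))
E
```

```text
clock: 2.7
ee_pos: [0.5302, 0.0431, 0.0966]
tcp_rot: [0.0, 0.997, 0.076, -0.001]
wrist_force: [0.2, -1.1, 1.1]
finger_gap: 0.0001
t 2.7 pos [0.5302 0.0431 0.0966] F [ 0.2 -1.1  1.1] gap 0.00010662602486688074
shift [0.0008 0.0002 0.0166]
[[ 0.988  0.151 -0.002]
 [ 0.151 -0.988 -0.   ]
 [-0.002  0.    -1.   ]]
wz 0.013461145207454134 tilt 0.09669255238316157
```

View pics/p2.png

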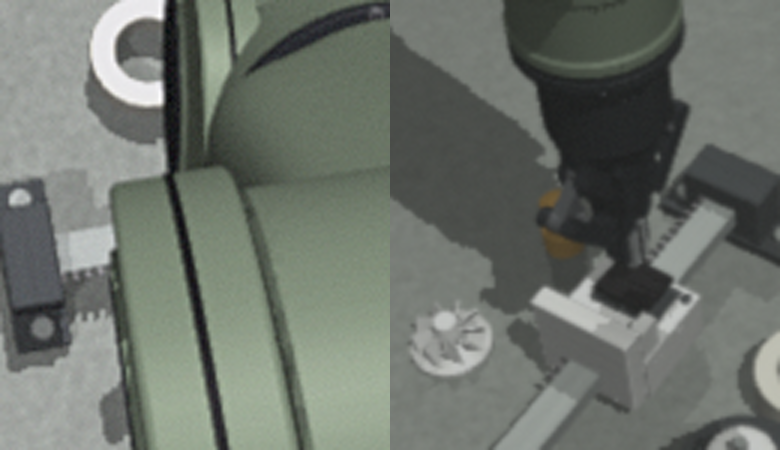

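In the right half, the shut fingertips (crop about (635,265)) stand right above the black paddle (about (632,288)). The top view is hidden by the arm. Now I'll press.

```bash
python3 -m pendant '[{"wx":0,"wy":0,"wz":0,"tx":0.001,"ty":0,"tz":0.014,"hand":0},{"wx":0,"wy":0,"wz":0,"tx":0.001,"ty":0,"tz":0.022,"hand":0},{"wx":0,"wy":0,"wz":0,"tx":0.001,"ty":0,"tz":0.027,"hand":0},{"wx":0,"wy":0,"wz":0,"tx":0.001,"ty":0,"tz":0.031,"hand":0},{"wx":0,"wy":0,"wz":0,"tx":0.001,"ty":0,"tz":0.034,"hand":0},{"wx":0,"wy":0,"wz":0,"tx":0.001,"ty":0,"tz":0.034,"hand":0}]'
python3 rel.py "[.531,.043,.062]"
```

```text
clock: 3.55
ee_pos: [0.5321, 0.0433, 0.0643]
tcp_rot: [0.0, 0.997, 0.076, 0.001]
wrist_force: [-0.1, 0.4, 0.7]
finger_gap: 0.0001
t 3.55 pos [0.5321 0.0433 0.0643] F [-0.1  0.4  0.7] gap 8.80806734889053e-05
shift [-0.0012  0.0001  0.0023]
[[ 0.988  0.151  0.001]
 [ 0.151 -0.988 -0.   ]
 [ 0.001  0.    -1.   ]]
wz 0.009211946355978122 tilt 0.07687136932701712
```

```bash
python3 -m pendant '[{"wx":0,"wy":0,"wz":0,"tx":-0.001,"ty":0,"tz":0.002,"hand":0},{"wx":0,"wy":0,"wz":0,"tx":-0.001,"ty":0,"tz":0.004,"hand":0},{"wx":0,"wy":0,"wz":0,"tx":-0.001,"ty":0,"tz":0.004,"hand":0}]'
python3 rel.py "[.531,.043,.062]"
```

```text
clock: 3.92
ee_pos: [0.5319, 0.0431, 0.061]
tcp_rot: [0.0, 0.997, 0.076, 0.002]
wrist_force: [0.7, -0.2, 17.1]
finger_gap: -0.0001
t 3.925 pos [0.5319 0.0431 0.061 ] F [ 0.7 -0.2 17.1] gap -7.896391368408328e-05
shift [-0.0009 -0.     -0.001 ]
[[ 0.988  0.151  0.003]
 [ 0.151 -0.988  0.   ]
 [ 0.003  0.    -1.   ]]
wz 0.002665364969084085 tilt 0.19585771004374208
```

```bash
python3 -m pendant '[{"wx":0,"wy":0,"wz":0,"tx":0,"ty":0,"tz":0.002,"hand":0},{"wx":0,"wy":0,"wz":0,"tx":0,"ty":0,"tz":0.002,"hand":0}]'; python3 -m pendant '[{"wx":0,"wy":0,"wz":0,"tx":0,"ty":0,"tz":-0.03,"hand":0},{"wx":0,"wy":0,"wz":0,"tx":0,"ty":0,"tz":-0.075,"hand":0},{"wx":0,"wy":0,"wz":0,"tx":0,"ty":0,"tz":-0.075,"hand":0}]'
python3 rel.py "[.5482,-.0652,.136]"
python3 - <<'E'
from bench import robot
import cv2,numpy as np
p=robot.read_camera("scene");cv2.imwrite("pics/p3.png",cv2.resize(p["image"][150:280,190:350,::-1],None,fx=4,fy=4,interpolation=2))
E
```

```text
clock: 4.18
ee_pos: [0.5322, 0.043, 0.0601]
tcp_rot: [0.0, 0.997, 0.076, 0.002]
wrist_force: [-5.4, 0.1, 30.9]
finger_gap: -0.0001
clock: 4.55
ee_pos: [0.5327, 0.043, 0.1375]
tcp_rot: [0.0, 0.997, 0.076, 0.004]
wrist_force: [0.0, -1.5, 0.3]
finger_gap: -0.0001
t 4.55 pos [0.5327 0.043  0.1375] F [ 0.  -1.5  0.3] gap -7.38623854036222e-05
shift [-0.0011  0.1093  0.0016]
[[ 0.988  0.151  0.009]
 [ 0.151 -0.989  0.001]
 [ 0.009  0.001 -1.   ]]
wz -0.013172846721242288 tilt 0.48943168964938716
```

View pics/p3.png

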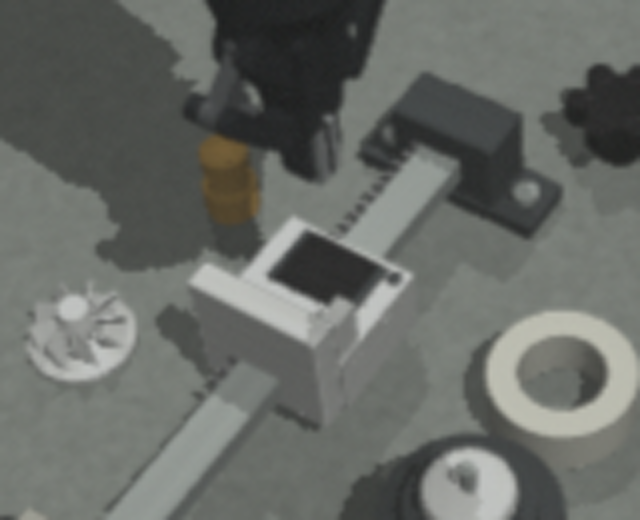

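The paddle now lies flush with the carriage (crop about (335,268)), and the jaw hasn't moved. Next I'll take the hand into the gap in front of the jaw face.

```bash
python3 -m pendant '[{"wx":0,"wy":-0.5,"wz":0,"tx":0,"ty":0.055,"tz":0,"hand":0},{"wx":0,"wy":-0.5,"wz":0,"tx":-0.001,"ty":0.109,"tz":0,"hand":0},{"wx":0,"wy":-0.5,"wz":0,"tx":-0.001,"ty":0.109,"tz":0,"hand":0},{"wx":0,"wy":-0.5,"wz":0,"tx":-0.001,"ty":0.109,"tz":0.035,"hand":0},{"wx":0,"wy":-0.5,"wz":0,"tx":-0.001,"ty":0.109,"tz":0.074,"hand":0},{"wx":0,"wy":-0.5,"wz":0,"tx":-0.001,"ty":0.109,"tz":0.074,"hand":0}]'
python3 rel.py "[.5405,-.0149,.062]"
```

```text
clock: 5.35
ee_pos: [0.5464, -0.064, 0.0596]
tcp_rot: [-0.0, 0.997, 0.076, -0.004]
wrist_force: [0.5, -0.7, 1.0]
finger_gap: 0.0
t 5.35 pos [ 0.5464 -0.064   0.0596] F [ 0.5 -0.7  1. ] gap 3.945202891793403e-05
shift [ 0.0016 -0.0495 -0.0023]
[[ 0.988  0.152 -0.007]
 [ 0.152 -0.988 -0.   ]
 [-0.007 -0.001 -1.   ]]
wz 0.026285280380156772 tilt 0.42851821521118716
```

```bash
python3 -m pendant '[{"wx":0,"wy":0.4,"wz":0,"tx":0.001,"ty":-0.015,"tz":-0.002,"hand":0},{"wx":0,"wy":0.4,"wz":0,"tx":0.001,"ty":-0.025,"tz":-0.002,"hand":0},{"wx":0,"wy":0.4,"wz":0,"tx":0.001,"ty":-0.031,"tz":-0.002,"hand":0},{"wx":0,"wy":0.4,"wz":0,"tx":0.001,"ty":-0.037,"tz":-0.002,"hand":0},{"wx":0,"wy":0.4,"wz":0,"tx":0.001,"ty":-0.043,"tz":-0.002,"hand":0},{"wx":0,"wy":0.4,"wz":0,"tx":0.001,"ty":-0.049,"tz":-0.002,"hand":0},{"wx":0,"wy":0.4,"wz":0,"tx":0.001,"ty":-0.055,"tz":-0.002,"hand":0},{"wx":0,"wy":0.4,"wz":0,"tx":0.001,"ty":-0.06,"tz":-0.002,"hand":0}]'
python3 rel.py "[.5279,.0678,.062]"
python3 - <<'E'
from bench import robot
import cv2,numpy as np
p=robot.read_camera("scene");cv2.imwrite("pics/p4.png",cv2.resize(p["image"][150:280,190:350,::-1],None,fx=4,fy=4,interpolation=2))
E
```

```text
clock: 6.35
ee_pos: [0.5383, -0.0042, 0.0617]
tcp_rot: [-0.0, 0.997, 0.076, -0.0]
wrist_force: [0.8, -4.0, 2.9]
finger_gap: 0.0004
t 6.35 pos [ 0.5383 -0.0042  0.0617] F [ 0.8 -4.   2.9] gap 0.00044903997381014795
shift [ 0.0006 -0.0728 -0.0002]
[[ 0.988  0.152 -0.   ]
 [ 0.152 -0.988  0.001]
 [-0.    -0.001 -1.   ]]
wz 0.025848899393117238 tilt 0.0540226843610943
```

View pics/p4.png

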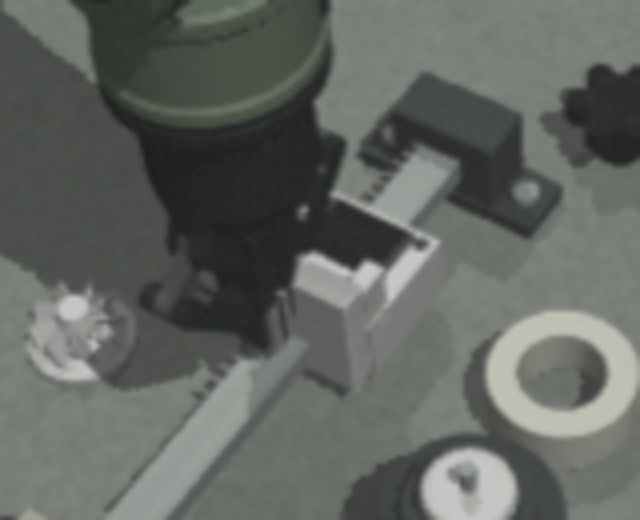

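The jaw is sliding: its carriage is at about (360,270) and closer to the stop, with 4 N of drag. I'll keep pushing.

```bash
python3 -m pendant '[{"wx":0,"wy":0,"wz":0,"tx":0,"ty":-0.007,"tz":0,"hand":0},{"wx":0,"wy":0,"wz":0,"tx":0,"ty":-0.014,"tz":0,"hand":0},{"wx":0,"wy":0,"wz":0,"tx":0.001,"ty":-0.021,"tz":0,"hand":0},{"wx":0,"wy":0,"wz":0,"tx":0.001,"ty":-0.028,"tz":0,"hand":0},{"wx":0,"wy":0,"wz":0,"tx":0.001,"ty":-0.035,"tz":0,"hand":0},{"wx":0,"wy":0,"wz":0,"tx":0.001,"ty":-0.042,"tz":0,"hand":0},{"wx":0,"wy":0,"wz":0,"tx":0.001,"ty":-0.047,"tz":0,"hand":0},{"wx":0,"wy":0,"wz":0,"tx":0.001,"ty":-0.05,"tz":0,"hand":0}]'
python3 rel.py "[.5279,.0678,.062]"
```

```text
clock: 7.4
ee_pos: [0.5308, 0.0464, 0.0615]
tcp_rot: [-0.001, 0.997, 0.077, -0.001]
wrist_force: [-3.3, -4.8, 0.3]
finger_gap: 0.0002
t 7.4 pos [0.5308 0.0464 0.0615] F [-3.3 -4.8  0.3] gap 0.00017936135362541395
shift [ 0.0004 -0.0216 -0.0005]
[[ 0.988  0.153 -0.002]
 [ 0.153 -0.988  0.001]
 [-0.002 -0.002 -1.   ]]
wz 0.08087297880340716 tilt 0.14812995437435303
```

```bash
python3 -m pendant '[{"wx":0,"wy":0,"wz":0,"tx":0,"ty":-0.002,"tz":0,"hand":0},{"wx":0,"wy":0,"wz":0,"tx":0,"ty":-0.004,"tz":0,"hand":0},{"wx":0,"wy":0,"wz":0,"tx":0,"ty":-0.006,"tz":0,"hand":0},{"wx":0,"wy":0,"wz":0,"tx":0,"ty":-0.007,"tz":0,"hand":0},{"wx":0,"wy":0,"wz":0,"tx":0,"ty":-0.008,"tz":0,"hand":0}]'
python3 rel.py "[.5279,.0678,.062]"
```

```text
clock: 8.02
ee_pos: [0.5298, 0.0519, 0.0615]
tcp_rot: [0.001, 0.997, 0.076, -0.001]
wrist_force: [2.0, -22.2, 2.0]
finger_gap: -0.0001
t 8.025 pos [0.5298 0.0519 0.0615] F [  2.  -22.2   2. ] gap -8.292671257043824e-05
shift [ 0.0005 -0.016  -0.0005]
[[ 0.989  0.151 -0.002]
 [ 0.151 -0.989 -0.002]
 [-0.002  0.002 -1.   ]]
wz -0.04017783203023187 tilt 0.14707454900961794
```

```bash
python3 -m pendant '[{"wx":0,"wy":0,"wz":0,"tx":0,"ty":-0.001,"tz":0,"hand":0},{"wx":0,"wy":0,"wz":0,"tx":0,"ty":-0.002,"tz":0,"hand":0},{"wx":0,"wy":0,"wz":0,"tx":0,"ty":-0.002,"tz":0,"hand":0}]'
python3 -m pendant '[{"wx":0,"wy":0,"wz":0,"tx":0,"ty":0.02,"tz":0,"hand":0},{"wx":0,"wy":0,"wz":0,"tx":0,"ty":0.04,"tz":0,"hand":0},{"wx":0,"wy":0,"wz":0,"tx":0,"ty":0.04,"tz":-0.04,"hand":0},{"wx":0,"wy":0,"wz":0,"tx":0,"ty":0.04,"tz":-0.1,"hand":0},{"wx":0,"wy":0,"wz":0,"tx":0,"ty":0.08,"tz":-0.15,"hand":0},{"wx":0,"wy":0,"wz":0,"tx":0,"ty":0.14,"tz":-0.17,"hand":0},{"wx":0,"wy":0,"wz":0,"tx":0,"ty":0.2,"tz":-0.17,"hand":0},{"wx":0,"wy":0,"wz":0,"tx":0,"ty":0.2,"tz":-0.17,"hand":0}]'
python3 - <<'E'
from bench import robot
import cv2,numpy as np
o=[]
for n,(x,y) in(("top",(265,110)),("scene",(180,120))):
    p=robot.read_camera(n);o.append(cv2.resize(p["image"][y:y+180,x:x+190,::-1],None,fx=2.1,fy=2.1,interpolation=2))
    print(n,[(t,r["rect"],r["confidence"]) for t in("release","jaw","wheel","fitting","adapter","star_nut","core") for r in robot.cut_out(p,t)[:1]])
cv2.imwrite("pics/p5.png",np.hstack(o))
E
```

```text
clock: 8.4
ee_pos: [0.5298, 0.0518, 0.0616]
tcp_rot: [0.002, 0.997, 0.075, -0.001]
wrist_force: [1.7, -17.4, 0.9]
finger_gap: -0.0001
clock: 9.4
ee_pos: [0.5595, -0.1496, 0.2324]
tcp_rot: [0.003, 0.997, 0.072, -0.001]
wrist_force: [-0.4, 0.7, -0.3]
finger_gap: -0.0002
top [('release', [330.4, 209.2, 17.7, 21.6], 0.95), ('jaw', [327.1, 195.6, 47.6, 49.2], 0.72), ('wheel', [410.8, 253.0, 31.2, 29.3], 0.81), ('fitting', [359.5, 264.1, 17.5, 14.0], 0.45), ('adapter', [338.9, 137.6, 38.8, 39.8], 0.58), ('star_nut', [264.0, 187.0, 29.5, 28.0], 0.56), ('core', [388.0, 114.8, 42.2, 51.8], 0.79)]
scene [('release', [287.1, 184.6, 16.9, 13.4], 0.57), ('jaw', [261.1, 179.3, 54.2, 51.9], 0.75), ('wheel', [196.5, 223.7, 27.9, 21.6], 0.97), ('fitting', [239.9, 183.8, 14.8, 22.2], 0.69), ('adapter', [309.4, 227.6, 43.0, 38.5], 0.95), ('star_nut', [309.3, 229.1, 45.2, 36.9], 0.74), ('core', [284.0, 259.0, 47.6, 51.7], 0.92)]
```

View pics/p5.png

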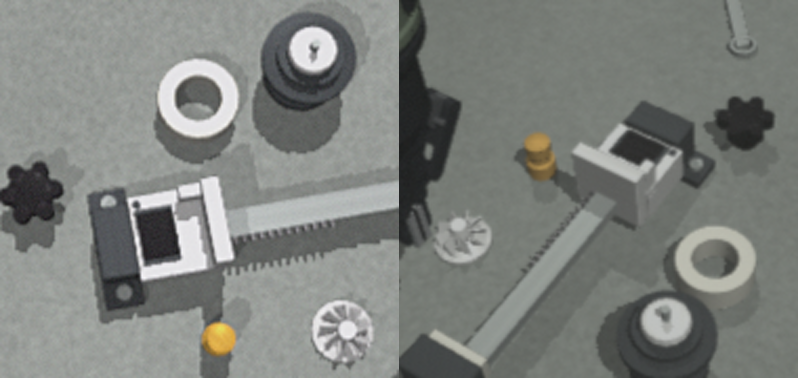

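The carriage is tight against the end stop (crop about (130,237) in the top view), the paddle is down, and the loose things are where they were. The hand is clear.

```bash
python3 -c "
from bench import robot
s=robot.read_state();print(s['clock'],s['wrist_force'],max(abs(s['dq'])));print(robot.sign_off())"
```

```text
10.2 [ 0.64378124  0.62757163 -0.05762522] 0.0012682396041473181
the job is handed in; nothing more can be done
None
```

The clamp is open and the job is handed in at about 10 s of the 35 s allowed. I pressed the release paddle down with the shut fingertips, pushed the jaw back to the end stop, and took the hand away.

- **Paddle:** it bottomed out at about 31 N, with the TCP at 60 mm. In the pictures it lies flush with the carriage, and the jaw had not moved by then.
- **Jaw:** it slid with 4–5 N of drag until the force rose to 22 N with no further movement. The final pictures show no gap between carriage and end stop.
- **Loose things:** the wheel, fitting, adapter, star nut and core look unmoved in the final pictures. I did not re-measure the spanner and bottle, but the hand never went near them.
- **Hand:** it ended clear of everything, still and with no contact force.

**Checks that failed or disagreed:**
- The pendant refused my first move, apparently because some row fields were missing. It did not move the arm.
- The scene camera alone gave a poor clamp position, so I used the fit from both cameras, which agreed with the top camera's.
- In the last scene picture the star nut detector marked the adapter instead. The picture itself shows the star nut standing in its place.

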